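# Press the last foot into an upturned riser

### The job

Press the loose dark grey foot upright into the empty white socket at the corner of the upturned riser board (not the spare one lying loose on it) until it is fully home against the bottom of the hole, then let go of it. The socket was screwed on by eye and its hole has no lead-in, so feel for it with the foot and keep the force moderate (never lean on the board with more than about 5 kg), and leave the other things on the bench where they are.

Things in the scene. Friction and masses are not known exactly. Their poses are not given: they have to be found in the camera images.
- foot: The loose foot: an upright cylinder, 32 mm in diameter, 95 mm tall, 0.11 to 0.18 kg, dark grey with an 8 mm black rubber pad on top. It stands on the bench on its plain, sharp-edged end, which goes into the socket as it stands. Origin: centre of that underside; z up along the foot. Its neighbours' centres are 0.10 m or more away.
- board: The riser, upside down and fast on the bench: pale board 270 (x) by 410 (y) by 18 mm thick; origin at the centre of its underside, z up. A white socket is screwed on near each corner: 92 mm square flange, 76 mm round boss, flat top 60 mm above the bench. The -x, +y one is empty (point corner); the others hold feet standing up to 123 mm above the bench.
- corner (a point): Crossing of the pencil lines beneath the empty socket, 90 mm to -x and 160 mm to +y of the board's centre, taken at the height of the socket's flat top (60 mm above the bench); axes as the board's. The socket was screwed on by eye: the true centre of its hole lies up to 5 mm from here along the board's x, either way, and up to 5 mm along its y.
- corner_floor (a point): The same crossing at the height of the hole's floor, 32 mm below the socket's top. The hole is upright, blind, sharp-edged, dark inside, 33.2 mm wide and plain for its first 12 mm, then it has four shallow ribs: the foot goes tight over the last 4 mm, its own weight leaves it short, and it needs a push growing to 5 to 12 N before it stands on the floor. The foot stays where it was pressed.
- can: bystander: a food tin with a red label, 66 mm in diameter, 100 mm tall, standing; origin at the centre of its underside
- jar: bystander: a glass preserving jar with a brass lid, 72 mm in diameter, 105 mm tall, standing; origin at the centre of its underside
- mallet: bystander: a rubber mallet with a wooden handle, 270 mm long, lying near the robot's left
- screwdriver: bystander: a screwdriver with a yellow handle, 200 mm long, lying near the robot's right
- tape_measure: bystander: a yellow tape measure, 66 by 36 by 62 mm, standing in front of the robot
- spare_socket: bystander: a spare white socket lying loose on the middle of the board, not screwed down, 92 mm square, 42 mm high; not to be used
Not all that is in view belongs to the job. Several things have the shape of the foot; the one meant has the colours described above.

How it is judged:
At the end, for the whole second after the job is handed in: The foot stands upright (within 3 degrees) in the empty socket with its lower end at least 30.5 mm below the socket's flat top (the hole is 32 mm deep) and within 11 mm of the pencilled corner, at rest and released (z of foot in the frame of corner between -0.036 and -0.0305 m and horizontal distance between foot and corner below 0.011 m and angle between foot's own z axis and vertical below 0.06 rad and linear speed of foot below 0.02 m/s and contact force between foot and the fingers below 0.3 N); the robot touches nothing.
It fails at once if the foot bears on the riser (board, sockets) with more than 80 N, all its contacts (flat top, hole walls, floor) added up (contact force between foot and board above 80 N).
It fails at once if the robot itself presses on the riser with more than 40 N (contact force between the arm and board above 40 N).
It fails at once if a bystander is moved by more than 25 mm (distance of any of can, jar, mallet, screwdriver, tape_measure, spare_socket from where it was at the start of the episode above 0.025 m).
It also fails if it takes over 72 s, if anything falls off the work surface, if the arm or the gripper's body presses on something with over 40 N, if the wrist force passes 120 N, or if a joint passes its speed limit or range.

### The arm

A 7-joint arm with a two-finger parallel gripper is mounted at the origin on the work surface. World frame = base frame: x ahead of the robot, y to its left, z up, the work surface at z = 0. Lengths are in m, angles in rad, forces in N, time in s.
With the tool pointing down it reaches from about 0.425 to 0.925 m from the base axis. Payload 6.8 kg.
Tool frame: the origin (TCP) lies midway between the tips of the shut fingers; the grasp point (between the pads) lies 19 mm behind it; x points along the fingers, y is the direction in which the jaws open and shut, and the axes are right-handed (so a half turn about x gives the same grasp; the last joint's range is limited). The gripper opens to 85 mm and grips with 20 to 120 N. Pads are 22 mm wide; open, the fingers measure 114 mm over their backs; the gripper's body (76 mm by 85 mm) begins 54 mm behind the grasp point. The pads swing forward as they close: fully open they stand 13 mm farther back than shut.
Start: joints at [-1.38, 0.477, 0.022, 1.555, -0.011, 1.109, -0.083], TCP at [0.199, 0.645, 0.208] pointing down, gripper open.
Joint ranges: [-2.96, 2.96], [-0.34, 2.1], [-1.41, 1.46], [0.24, 2.44], [-1.37, 4.51], [0.17, 1.92], [-2.96, 2.96]. Speed limits (rad/s): [2.39, 2.39, 3.14, 3.14, 3.14, 3.14, 3.14].

### API

Orientations are given as a rotation vector (axis times angle).
In Python, from bench import r, viewer, nets gives the robot as it stands.
- The arm moves only by the shell command python3 -m pendant 'ROWS' [FORCE]. ROWS is JSON, one flat list of numbers, 5 for each row, row after row: the finger opening in mm, from 0 to 85.4, then the shift along the tool's x, y, z in mm, then the turn about the tool's x in rad. A call has 1 to 20 rows; each row shifts and turns the commanded pose from where the row before left it, along the tool's axes as they then stand; what a row does not reach is not made up. A row lasts 1/8 s, in which the tool goes at most 62.5 mm and 10.7 degrees, less where a joint would pass 70% of its speed; a pose out of reach is approached as far as the arm can. A call with a gripper value outside its range is refused whole. The fingers move at their own pace and stop on an object; FORCE is the grip in N (left out, the last holds). Time passes only in rows, so rows that do not move let the fingers close. It gives the time, the measured TCP pose, the force and the opening at its end, in the units of the state.
- r.get_obs(): the state, without advancing time (a new reading comes with each control period).
- viewer.grab_frame(name): name is "side" or "top"; returns (picture, depth): 420x560x3 uint8, red, green, blue; 420x560 float32, m along the optical axis (not along the pixel's ray), 0 where there is no reading.
- viewer.calibration(name): a dict with "mtx" (3x3 intrinsics, pixels), "world_to_cam" (4x4, takes a point from world to camera coordinates). Camera axes: x right, y up, looking along -z (the intrinsics and any distortion apply to the point x, -y, -z); pixel columns grow to the right and rows downward; lengths in m; the calibration is good to about 2 mm. A picture is of the moment at which its call begins. calibration takes no time and is no camera call.
- r.hand_in(): hands the job in, once; it reports no verdict.
Trained networks look in the newest picture that a camera, given by its name, has taken for a name from the list of things; names that differ only in an ending like _2 or _b are one class to them, and where a whole thing is asked for, a point or a joint stands for the part that bears it (a point fixed in the world has none). Each returns a list of dicts, best first, with "score" (0 to 1); they miss things now and then, are a little off and sometimes report something else, mostly with a low value. They report only what shows in the picture. A call takes as long as a camera call. They do not tell look-alikes from the thing itself.
- nets.look_for(name, camera): "location" ([x, y, z] in m, in world coordinates, good to about 4 mm: the middle of the surface that is visible of it).
- nets.silhouettes(name, camera): "mask" (420x560 bool, what is visible of it).
The state is a dict: "clock": time; "joints": joint angles; "qvel": joint speeds; "tau": joint torques, N m; "tcp_pos": TCP position; "orientation": TCP orientation; "contact_force": force on the tool from outside, world axes, zero at the start; "moment": the same for the moment, N m; "grip_width": finger opening in m.
Only numpy, scipy, OpenCV 4.12 (cv2) and the standard library are available. Lean on these libraries where they do the work, as an engineer would, in place of code of your own. Each camera call takes 0.05 s, during which the arm holds its last target. There are 200 camera calls.

## Working session

There is one attempt and no reset: what is moved stays moved. The work goes in short steps, Python scripts to look and compute and a shell command to move; the robot and the scene stay as the last step left them, time stands still between calls to the robot, and variables do not carry over. Pictures are saved under pics/ and viewed, about 8 in all and at most 12, crops included, and the job is handed in when it is done.

```bash
mkdir -p pics; ls; cat > h.py <<'E'
import numpy as np,cv2
from bench import r,viewer,nets
from scipy.spatial.transform import Rotation as R
def grab(n,f=None):
    p,d=viewer.grab_frame(n)
    if f: cv2.imwrite('pics/'+f,p[:,:,::-1])
    return p,d
def world(n,d):
    c=viewer.calibration(n);K=np.array(c['mtx']);T=np.linalg.inv(np.array(c['world_to_cam']))
    v,u=np.mgrid[:d.shape[0],:d.shape[1]]
    P=np.stack([(u-K[0,2])/K[0,0]*d,-(v-K[1,2])/K[1,1]*d,-d,np.ones_like(d)],-1)
    return (P@T.T)[...,:3]
def st():
    o=r.get_obs();print(o['clock'],np.round(o['tcp_pos'],4),np.round(R.from_rotvec(o['orientation']).as_matrix(),3).tolist(),np.round(o['contact_force'],2),o['grip_width'])
E
python3 - <<'E'
from h import *
st();print(viewer.calibration('top'),viewer.calibration('side'))
print(r.get_obs())
pt,dt=grab('top','t0.png');ps,ds=grab('side','s0.png')
for c in('top','side'):
  for n in('foot','board','corner','spare_socket'):
    print(c,n,[(np.round(x['location'],3).tolist(),round(x['score'],2)) for x in nets.look_for(n,c)][:7])
E
```

```text
pics
0.0 [0.1986 0.6445 0.2065] [[-0.0, 0.294, 0.956], [-0.002, 0.956, -0.294], [-1.0, -0.002, 0.0]] [ 0.    0.73 -0.24] 0.08548203257916652
{'mtx': array([[417.36951718,   0.        , 277.83676532],
       [  0.        , 417.36951718, 205.85368336],
       [  0.        ,   0.        ,   1.        ]]), 'world_to_cam': array([[ 0.0033006 , -0.99992103,  0.01212639,  0.14062526],
       [ 0.99725061,  0.00418902,  0.07398421, -0.44509235],
       [-0.07402917,  0.01184886,  0.99718568, -0.94502608],
       [ 0.        ,  0.        ,  0.        ,  1.        ]])} {'mtx': array([[491.91235242,   0.        , 276.42970481],
       [  0.        , 491.91235242, 197.03789764],
       [  0.        ,   0.        ,   1.        ]]), 'world_to_cam': array([[ 0.78487487, -0.61965334, -0.00108501, -0.26107143],
       [ 0.44402899,  0.5611998 ,  0.69849341, -0.32679283],
       [-0.43221486, -0.5487117 ,  0.71561567, -0.73077479],
       [ 0.        ,  0.        ,  0.        ,  1.        ]])}
{'clock': 0.0, 'joints': array([-1.38009961,  0.47781073,  0.02235903,  1.55644273, -0.01146907,
        1.10
[... 300 characters left out ...]
e-06]), 'tcp_pos': array([0.19855273, 0.64447882, 0.20652269]), 'orientation': array([ 0.23306239,  1.55814607, -0.23593684]), 'contact_force': array([ 0.00144561,  0.7331255 , -0.2397136 ]), 'moment': array([ 0.01825617, -0.06740107,  0.03530203]), 'grip_width': 0.08548203257916652}
top foot [([0.505, 0.411, 0.086], 0.85), ([0.446, 0.455, 0.091], 0.7)]
top board [([0.552, -0.14, 0.015], 0.8)]
top corner [([0.552, -0.141, 0.016], 0.96)]
top spare_socket [([0.565, -0.128, 0.047], 0.72)]
side foot [([0.496, 0.406, 0.053], 0.75), ([0.443, 0.45, 0.058], 0.58)]
side board [([0.526, -0.19, 0.019], 0.72)]
side corner [([0.526, -0.185, 0.02], 0.58)]
side spare_socket [([0.553, -0.143, 0.047], 0.82)]
```

View pics/t0.png

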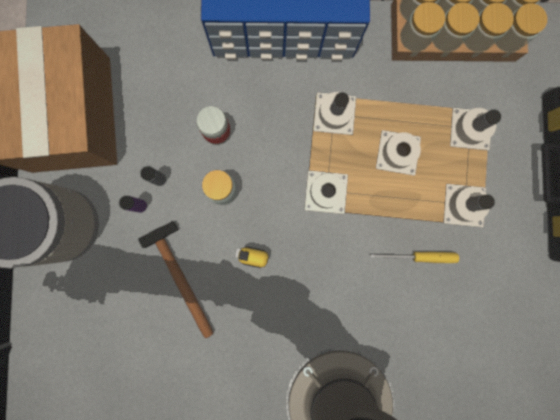

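View pics/s0.png

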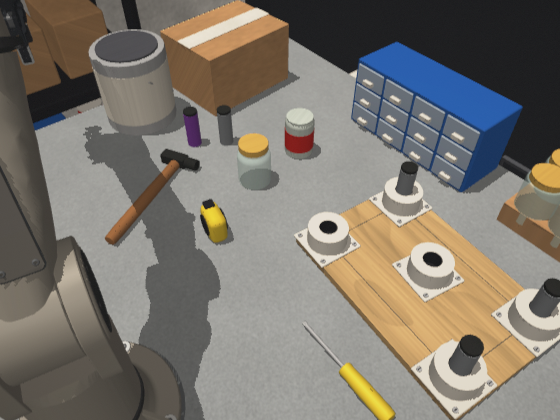

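The top view shows the dark grey foot at about (152,176), with the purple look-alike at (133,204). The empty socket's hole is at about (328,190) and the spare socket at (400,150). The side view agrees: foot (225,125), purple (192,127), empty socket (328,230). Next I measure the foot and the hole.

```bash
cat > m.py <<'E'
from h import *
def circ(P):
    A=np.c_[2*P,np.ones(len(P))];s=np.linalg.lstsq(A,(P**2).sum(1),rcond=None)[0];return s[:2],np.sqrt(s[2]+s[0]**2+s[1]**2)
def hole(n,p,d,uv,rad=26):
    # dark hole rim in pixels -> rays to z=0.06
    g=cv2.cvtColor(p,cv2.COLOR_RGB2GRAY);W=world(n,d)
    v,u=np.mgrid[:420,:560];near=np.hypot(u-uv[0],v-uv[1])<rad
    top=near&(abs(W[...,2]-0.06)<0.004)&(g>90)
    c=viewer.calibration(n);K=np.array(c['mtx']);T=np.linalg.inv(np.array(c['world_to_cam']))
    def proj(q,z=0.06):
        q=np.asarray(q,float);D=np.c_[(q[:,0]-K[0,2])/K[0,0],-(q[:,1]-K[1,2])/K[1,1],-np.ones(len(q))]@T[:3,:3].T
        o=T[:3,3];return (o+D*((z-o[2])/D[:,2])[:,None])[:,:2]
    S=cv2.resize(g,None,fx=4,fy=4,interpolation=cv2.INTER_CUBIC)
    m=((S<100)*255).astype('uint8');k,L=cv2.connectedComponents(m)
    l=L[int(uv[1]*4+1.5),int(uv[0]*4+1.5)]
    cs=max(cv2.findContours((L==l).astype('uint8'),0,1)[0],key=len)[:,0,:]
    q=(cs+0.5)/4-0.5
    X=proj(q);print(n,'hole rim',circ(X),'n',len(X),'extent',np.ptp(X,0))
    ring=W[top];print('  top ring n',top.sum(),'z',np.median(ring[:,2]) if top.any() else None, (ring.min(0)+ring.max(0))/2 if top.any() else None)
    hull=cv2.convexHull(np.argwhere(top)[:,::-1].astype(np.int32))[:,0,:]
    print('  boss outer',circ(proj(hull)))
E
python3 - <<'E'
from m import *
for n,uv in(('top',(328,191)),('side',(328,228))):
    p,d=grab(n);hole(n,p,d,uv)
    W=world(n,d);ms=nets.silhouettes('foot',n)
    for x in ms[:3]:
        m=x['mask']&(d>0);P=W[m];a=p[m].mean(0)
        t=P[P[:,2]>0.091]
        b=P[(P[:,2]>0.02)&(P[:,2]<0.085)]
        print(n,'foot',round(x['score'],2),a.round(),m.sum(),'topmean',t.mean(0).round(4),len(t),'fit',[circ(t[:,:2])[0].round(4)], 'side',circ(b[:,:2]),len(b))
E
```

```text
top hole rim (array([0.47707855, 0.03207043]), np.float64(0.014815164431216653)) n 152 extent [0.02995083 0.02983269]
  top ring n 719 z 0.06138605161722277 [0.47789074 0.03348919 0.06022778]
  boss outer (array([0.47752278, 0.03302862]), np.float64(0.037816907722685346))
top foot 0.87 [62. 57. 63.] 410 topmean [0.4452 0.4623 0.0964] 184 fit [array([0.4453, 0.4624])] side (array([0.44564036, 0.46332428]), np.float64(0.01568285011594643)) 139
top foot 0.79 [59. 59. 57.] 338 topmean [0.5074 0.4195 0.0965] 174 fit [array([0.5075, 0.4197])] side (array([0.50814059, 0.42053477]), np.float64(0.01572799342405514)) 118
top foot 0.67 [175. 151. 117.] 19072 topmean [ 0.5728 -0.1983  0.1177] 825 fit [array([ 0.5545, -0.1342])] side (array([ 0.54840575, -0.12684285]), np.float64(0.1577159739992474)) 10278
side hole rim (array([0.47868939, 0.03101985]), np.float64(0.015616146007309178)) n 171 extent [0.03149181 0.03173364]
  top ring n 842 z 0.05960473511646197 [0.47814113 0.03029259 0.05982373]
  boss outer (array([0.4767891 , 0.02906271]), np.float64(0.03855276070648079))
side foot 0.89 [75. 52. 84.] 607 topmean [0.4454 0.4583 0.0938] 104 fit [array([0.4458, 0.4591])] side (array([0.44556893, 0.45855141]), np.float64(0.014285833210360904)) 314
side foot 0.78 [76. 76. 75.] 566 topmean [0.5077 0.4148 0.0942] 98 fit [array([0.5079, 0.4154])] side (array([0.50798649, 0.41583595]), np.float64(0.014210460908454048)) 309
```

```bash
python3 - <<'E'
from h import *
p,d=grab('side');q=grab('top')[0]
a=cv2.resize(p[80:170,160:340],None,fx=4,fy=4,interpolation=3)[:300]
b=cv2.resize(q[140:230,290:370],(260,290),interpolation=3);c=cv2.resize(p[190:270,280:380],(400,290),interpolation=3)
cv2.imwrite('pics/c1.png',np.vstack([a,np.pad(np.hstack([b,c]),((0,0),(0,60),(0,0)))])[:,:,::-1])
E
```

```text
(no output)
```

View pics/c1.png

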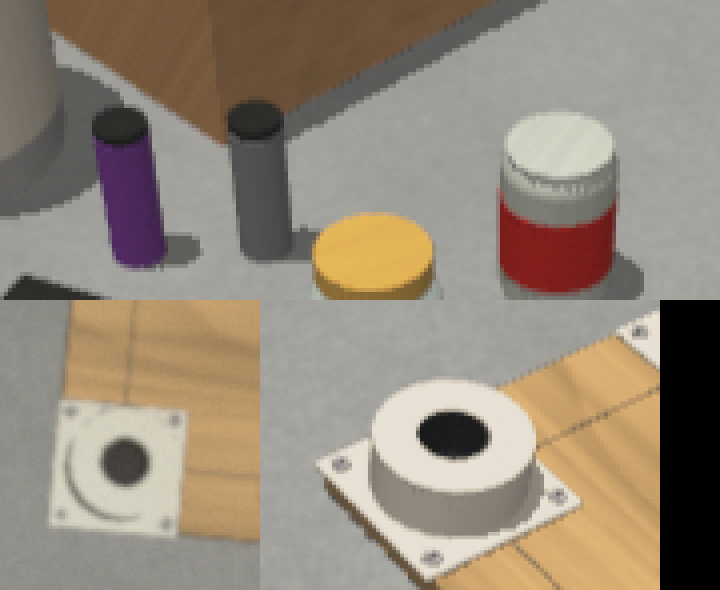

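The crop confirms the target is the right-hand grey foot, at about (0.508, 0.418). The empty socket's hole is at about (0.478, 0.031). I check the height of what lies along the path, then move.

```bash
python3 - <<'E'
from h import *
p,d=grab('top');W=world('top',d)
for n,s in(('bucket',np.s_[190:250,5:80]),('box',np.s_[40:160,5:110]),('jar',np.s_[172:200,205:230]),('can',np.s_[108:140,198:225])):
    w=W[s].reshape(-1,3);w=w[w[:,2]>0.09];print(n,w.min(0).round(3),w.max(0).round(3))
A=R.from_rotvec(r.get_obs()['orientation']).as_matrix();o=r.get_obs()['tcp_pos']
print('to foot, tool mm',1000*A.T@(np.array([.508,.4177,.14])-o))
E
```

```text
bucket [0.347 0.154 0.09 ] [0.47  0.654 0.974]
box [0.373 0.154 0.09 ] [0.798 0.691 0.974]
jar [0.373 0.154 0.093] [0.509 0.296 0.974]
can [0.373 0.154 0.09 ] [0.647 0.315 0.974]
to foot, tool mm [  67.53227186 -126.29372216  362.51727691]
```

```bash
python3 - <<'E'
from h import *
p,d=grab('top');W=world('top',d);W[d<=0]=0
for n,s in(('bucket',np.s_[170:270,0:100]),('box',np.s_[30:165,0:120]),('jar',np.s_[165:205,200:236]),('can',np.s_[105:145,195:232])):
    w=W[s].reshape(-1,3);w=w[w[:,2]>0.07];print(n,w.min(0).round(3),w.max(0).round(3),np.percentile(w,95,axis=0).round(3))
E
```

```text
bucket [0.316 0.55  0.07 ] [0.484 0.665 0.2  ] [0.471 0.652 0.197]
box [0.521 0.517 0.07 ] [0.799 0.716 0.169] [0.773 0.685 0.164]
jar [0.448 0.238 0.071] [0.518 0.304 0.111] [0.508 0.297 0.109]
can [0.589 0.255 0.07 ] [0.652 0.319 0.106] [0.645 0.311 0.104]
```

```bash
python3 -m pendant '[85,-20,0,0,0, 85,-20,0,0,0, 85,0,-31.5,0,0, 85,0,-31.5,0,0, 85,0,-31.5,0,0, 85,0,-31.5,0,0, 85,0,0,31,0, 85,0,0,31,0, 85,0,0,31,0, 85,0,0,31,0, 85,0,0,31,0, 85,0,0,31,0, 85,0,0,31,0, 85,0,0,31,0, 85,0,0,31,0, 85,0,0,31,0, 85,0,0,31,0, 85,0,0,21,0]' 40; python3 - <<'E'
from h import *
grab('side','s1.png')
o=r.get_obs();A=R.from_rotvec(o['orientation']).as_matrix()
st();print('to foot',1000*A.T@(np.array([.508,.4177,.047])-o['tcp_pos']))
E
```

```text
clock: 3.15
tcp_pos: [0.509, 0.4173, 0.2475]
orientation: [0.235, 1.558, -0.236]
contact_force: [0.0, -1.0, -0.2]
grip_width: 0.0852
3.2 [0.5115 0.4157 0.2474] [[0.002, 0.298, 0.955], [-0.001, 0.955, -0.298], [-1.0, -0.0, 0.002]] [ 2.66 -0.33  0.45] 0.08526811208765837
to foot [200.42351922   0.92338848  -4.42091848]
```

View pics/s1.png

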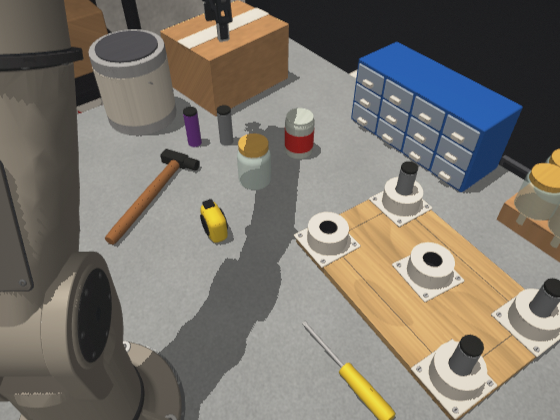

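The open gripper stands above the foot at (222,20), with the foot at (225,125). I descend until the fingers are just above the foot.

```bash
python3 -m pendant '[85,25,0,0,0, 85,25,0,0,0, 85,25,0,0,0, 85,20,0,0,0, 85,0,0,0,0, 85,0,0,0,0]'; python3 - <<'E'
from h import *
grab('side','s2.png')
o=r.get_obs();A=R.from_rotvec(o['orientation']).as_matrix()
st();print('to foot',1000*A.T@(np.array([.508,.4177,.047])-o['tcp_pos']))
E
```

```text
clock: 3.95
tcp_pos: [0.5079, 0.4187, 0.1534]
orientation: [0.235, 1.557, -0.233]
contact_force: [-1.4, -0.6, 0.1]
grip_width: 0.0852
4.0 [0.5081 0.4187 0.1537] [[0.001, 0.294, 0.956], [0.001, 0.956, -0.294], [-1.0, 0.002, 0.001]] [0.17 0.01 0.24] 0.0848393404200944
to foot [ 1.06686926e+02 -1.18452620e+00  9.95546731e-02]
```

```bash
python3 -m pendant '[85,22,0,0,0, 85,22,0,0,0, 85,22,0,0,0, 85,22,0,0,0, 85,18.5,0,0,0, 85,0,0,0,0, 60,0,0,0,0, 45,0,0,0,0, 36,0,0,0,0, 20,0,0,0,0, 20,0,0,0,0, 20,0,0,0,0, 20,0,0,0,0]' 70; python3 - <<'E'
from h import *
grab('side','s3.png')
st()
E
```

```text
clock: 5.62
tcp_pos: [0.5081, 0.4187, 0.0469]
orientation: [0.236, 1.557, -0.233]
contact_force: [-0.8, -0.2, 6.2]
grip_width: 0.0305
5.675 [0.5081 0.4187 0.0469] [[0.001, 0.294, 0.956], [0.001, 0.956, -0.294], [-1.0, 0.002, 0.001]] [-0.97 -0.32  6.77] 0.030196399071545185
```

```bash
python3 - <<'E'
import cv2
a=cv2.imread('pics/s3.png')[0:180,130:340];cv2.imwrite('pics/s3c.png',cv2.resize(a,None,fx=3,fy=3,interpolation=3))
E
```

```text
(no output)
```

View pics/s3c.png

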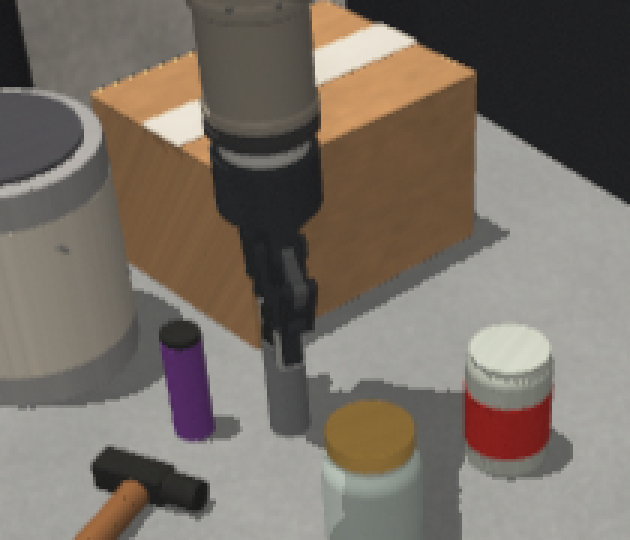

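The fingers hold the foot near its top and it stands upright at crop (288,390). I lift it and carry it over.

```bash
python3 -m pendant '[20,-10,0,0,0, 20,-20,0,0,0, 20,-25,0,0,0, 20,-25,0,0,0, 20,-25,0,0,0, 20,-25,0,0,0, 20,-20,0,0,0, 20,-10,0,0,0, 20,0,0,0,0]' && python3 -m pendant '[20,0,-15,4,0, 20,0,-25,6,0, 20,0,-30,7,0, 20,0,-30,7,0, 20,0,-30,7,0, 20,0,-30,7,0, 20,0,-30,7,0, 20,0,-30,7,0, 20,0,-30,7,0, 20,0,-30,7,0, 20,0,-30,7,0, 20,0,-30,7,0, 20,0,-24,5,0, 20,0,-15,0,0, 20,0,0,0,0, 20,0,0,0,0, 20,0,0,0,0]'; python3 - <<'E'
from h import *
grab('side','s4.png');grab('top','t4.png')
o=r.get_obs();A=R.from_rotvec(o['orientation']).as_matrix()
st();print('to hole',1000*A.T@(np.array([.4778,.0316,.107])-o['tcp_pos']))
E
```

```text
clock: 6.8
tcp_pos: [0.5079, 0.4183, 0.207]
orientation: [0.236, 1.557, -0.234]
contact_force: [-0.0, 0.2, -1.3]
grip_width: 0.03
clock: 8.93
tcp_pos: [0.4773, 0.0319, 0.2059]
orientation: [0.233, 1.558, -0.233]
contact_force: [-0.3, 0.8, -2.0]
grip_width: 0.0303
9.025 [0.4773 0.0317 0.2059] [[-0.0, 0.293, 0.956], [0.0, 0.956, -0.293], [-1.0, 0.0, -0.0]] [ 0.24  0.33 -1.91] 0.030208890128772408
to hole [9.89329524e+01 7.63557944e-02 5.05450238e-01]
```

```bash
python3 -m pendant '[20,15,0,0,0, 20,20,0,0,0, 20,20,0,0,0, 20,20,0,0,0, 20,14,0,0,0, 20,0,0,0,0, 20,0,0,0,0, 20,0,0,0,0]'; python3 - <<'E'
from h import *
p,_=grab('side');q,_=grab('top');st()
a=cv2.resize(p[150:280,260:400],(560,520),interpolation=3)
cv2.imwrite('pics/c5.png',a[:,:,::-1])
E
```

```text
clock: 10.02
tcp_pos: [0.4778, 0.031, 0.1177]
orientation: [0.235, 1.557, -0.234]
contact_force: [-0.7, -0.2, -2.7]
grip_width: 0.03
10.125 [0.4777 0.031  0.1176] [[0.001, 0.294, 0.956], [0.0, 0.956, -0.294], [-1.0, 0.001, 0.001]] [-0.11  1.04 -0.64] 0.0299489026523694
```

View pics/c5.png

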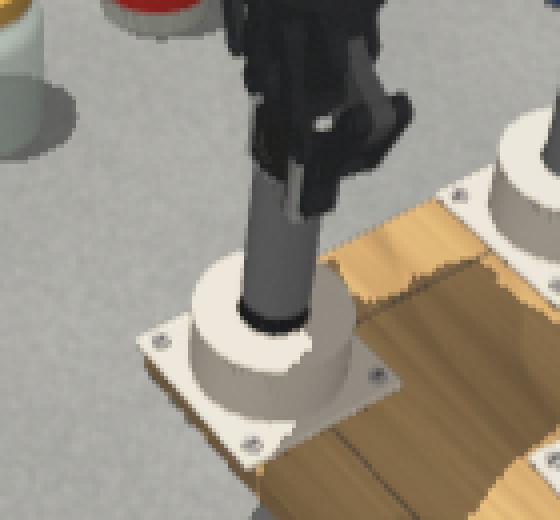

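The foot hangs about 10 mm above the socket, and its lower end at crop (278,320) sits almost over the hole at crop (273,310). I measure the sideways offset numerically.

```bash
python3 - <<'E'
from h import *
s0=cv2.imread('pics/s0.png',0).astype(float);p,d=grab('side');g=cv2.cvtColor(p,cv2.COLOR_RGB2GRAY).astype(float)
def edges(row,c):
    th=0.5*(row[c]+200)
    l=c
    while row[l]<th:l-=1
    k=c
    while row[k]<th:k+=1
    return l+(row[l]-th)/(row[l]-row[l+1]), k-(row[k]-th)/(row[k]-row[k-1])
print('foot');L=[]
for v in range(212,236):
    c=329
    if g[v,c]<140:
        e=edges(g[v],c);print(v,np.round(e,2),round(sum(e)/2,2),g[v,c])
print('hole')
for v in range(218,238):
    if s0[v,328]<120: e=edges(s0[v],328);print(v,np.round(e,2),round(sum(e)/2,2))
c=viewer.calibration('side');K=np.array(c['mtx']);M=np.array(c['world_to_cam'])
def px(X):
    q=M@np.r_[X,1];return np.array([K[0,2]-K[0,0]*q[0]/q[2],K[1,2]+K[1,1]*q[1]/q[2]])
b=np.array([.4777,.031,.0706]);print(px(b),px(b+[.001,0,0])-px(b),px(b+[0,.001,0])-px(b),px(b-[0,0,.0106]))
E
```

```text
foot
212 [320.53 338.97] 329.75 86.0
213 [320.64 339.26] 329.95 85.0
214 [320.57 338.95] 329.76 86.0
215 [320.57 338.76] 329.67 85.0
216 [320.54 344.36] 332.45 85.0
217 [320.45 344.34] 332.4 86.0
218 [320.47 344.45] 332.46 86.0
219 [320.38 345.28] 332.83 85.0
220 [320.19 345.17] 332.68 85.0
221 [319.96 345.21] 332.58 86.0
222 [319.76 346.02] 332.89 85.0
223 [319.68 346.21] 332.94 85.0
224 [319.47 349.59] 334.53 85.0
225 [319.11 350.65] 334.88 84.0
226 [318.65 391.57] 355.11 84.0
227 [318.74 393.59] 356.17 83.0
228 [319.3 395.6] 357.45 84.0
229 [319.72 337.85] 328.79 69.0
230 [320.78 336.85] 328.82 37.0
231 [321.82 335.96] 328.89 28.0
232 [323.32 334.22] 328.77 28.0
233 [325.65 331.59] 328.62 101.0
hole
221 [323.26 331.16] 327.21
222 [321.43 333.31] 327.37
223 [320.35 334.77] 327.56
224 [319.55 335.58] 327.57
225 [319.25 336.26] 327.76
226 [318.81 336.63] 327.72
227 [318.92 336.81] 327.87
228 [319.43 336.77] 328.1
229 [319.82 336.5 ] 328.16
230 [320.77 336.03] 328.4
231 [321.72 335.13] 328.43
232 [323.14 333.55] 328.35
233 [325.93 331.45] 328.69
[327.90939528 223.14821485] [ 0.40240432 -0.25405646] [-0.36831798 -0.32112632] [327.48710204 226.92744155]
```

```bash
python3 -m pendant '[20,3,0,-1,0, 20,3,0,0,0, 20,2,0,0,0, 20,0,0,0,0, 20,0,0,0,0, 20,0,0,0,0, 20,0,0,0,0]'; python3 -m pendant '[20,0.5,0,0,0, 20,0.5,0,0,0, 20,0.5,0,0,0, 20,0.5,0,0,0, 20,0,0,0,0]';python3 -m pendant '[20,0.5,0,0,0, 20,0.5,0,0,0, 20,0,0,0,0]'
```

```text
clock: 11.05
tcp_pos: [0.4763, 0.0312, 0.109]
orientation: [0.235, 1.558, -0.235]
contact_force: [0.4, -0.2, -1.2]
grip_width: 0.0299
clock: 11.68
tcp_pos: [0.4762, 0.0312, 0.1069]
orientation: [0.234, 1.558, -0.235]
contact_force: [-0.1, -0.1, -0.6]
grip_width: 0.03
clock: 12.05
tcp_pos: [0.4765, 0.0312, 0.106]
orientation: [0.235, 1.558, -0.234]
contact_force: [1.0, 0.6, -1.0]
grip_width: 0.0299
```

```bash
for i in 1 2; do python3 -m pendant '[20,0.5,0,0,0, 20,0.5,0,0,0, 20,0,0,0,0, 20,0,0,0,0]'; done
```

```text
clock: 12.55
tcp_pos: [0.4763, 0.0312, 0.1049]
orientation: [0.234, 1.558, -0.235]
contact_force: [0.6, -0.2, -1.6]
grip_width: 0.03
clock: 13.05
tcp_pos: [0.4763, 0.0312, 0.104]
orientation: [0.235, 1.558, -0.234]
contact_force: [1.3, -0.8, -2.1]
grip_width: 0.0301
```

No upward force with the tip nominally 3 mm below the flat top, so it may have entered. I continue gently.

```bash
for i in 1 2 3; do python3 -m pendant '[20,0.7,0,0,0, 20,0.7,0,0,0, 20,0.6,0,0,0, 20,0,0,0,0, 20,0,0,0,0]'; done
```

```text
clock: 13.68
tcp_pos: [0.4762, 0.0312, 0.102]
orientation: [0.235, 1.558, -0.235]
contact_force: [0.4, 0.3, -1.2]
grip_width: 0.03
clock: 14.3
tcp_pos: [0.4763, 0.0312, 0.1]
orientation: [0.235, 1.558, -0.235]
contact_force: [1.5, -0.4, -1.2]
grip_width: 0.0298
clock: 14.92
tcp_pos: [0.4762, 0.0312, 0.098]
orientation: [0.235, 1.558, -0.234]
contact_force: [2.0, 0.6, -1.1]
grip_width: 0.0302
```

It is in, about 9 mm deep, with a light wall push toward +x. I ease 0.4 mm that way and keep going.

```bash
for i in 1 2 3; do python3 -m pendant '[20,1,0,0.15,0, 20,1,0,0,0, 20,1,0,0,0, 20,1,0,0,0, 20,0,0,0,0, 20,0,0,0,0]'; done
```

```text
clock: 15.68
tcp_pos: [0.4763, 0.0312, 0.0939]
orientation: [0.234, 1.558, -0.235]
contact_force: [1.4, 0.7, -1.4]
grip_width: 0.0299
clock: 16.42
tcp_pos: [0.4765, 0.0311, 0.0899]
orientation: [0.234, 1.558, -0.235]
contact_force: [1.2, 0.3, -2.2]
grip_width: 0.0297
clock: 17.18
tcp_pos: [0.4767, 0.0311, 0.0859]
orientation: [0.235, 1.558, -0.235]
contact_force: [1.1, 0.1, -2.0]
grip_width: 0.0302
```

```bash
for i in 1 2 3 4; do python3 -m pendant '[20,1,0,0,0, 20,1,0,0,0, 20,0,0,0,0, 20,0,0,0,0]'; done
```

```text
clock: 17.68
tcp_pos: [0.4767, 0.0311, 0.0839]
orientation: [0.234, 1.558, -0.235]
contact_force: [0.8, -0.3, -1.7]
grip_width: 0.03
clock: 18.18
tcp_pos: [0.4767, 0.0311, 0.082]
orientation: [0.235, 1.558, -0.235]
contact_force: [1.2, 0.2, -1.4]
grip_width: 0.0298
clock: 18.68
tcp_pos: [0.4767, 0.0311, 0.08]
orientation: [0.235, 1.558, -0.234]
contact_force: [2.0, -0.5, -0.6]
grip_width: 0.03
clock: 19.18
tcp_pos: [0.4768, 0.0311, 0.078]
orientation: [0.235, 1.558, -0.234]
contact_force: [1.2, -0.9, 0.1]
grip_width: 0.0301
```

Resistance begins near 29 mm depth. I now take 0.5 mm steps.

```bash
for i in 1 2 3 4 5; do python3 -m pendant '[20,0.5,0,0,0, 20,0,0,0,0, 20,0,0,0,0]'|egrep 'tcp|contact'; done
```

```text
tcp_pos: [0.4768, 0.0311, 0.0776]
contact_force: [0.8, -0.4, 1.5]
tcp_pos: [0.4768, 0.0311, 0.077]
contact_force: [1.2, 0.3, 1.6]
tcp_pos: [0.4768, 0.0311, 0.0766]
contact_force: [1.6, -0.5, 2.8]
tcp_pos: [0.4768, 0.0311, 0.0761]
contact_force: [1.3, -0.4, 4.9]
tcp_pos: [0.4768, 0.0311, 0.0756]
contact_force: [1.5, -0.3, 5.4]
```

```bash
for i in 1 2 3 4; do python3 -m pendant '[20,0.5,0,0,0, 20,0,0,0,0, 20,0,0,0,0]'|egrep 'tcp|contact'; done
```

```text
tcp_pos: [0.4769, 0.0311, 0.0752]
contact_force: [0.8, -0.0, 6.5]
tcp_pos: [0.477, 0.031, 0.0748]
contact_force: [-0.2, 0.1, 7.0]
tcp_pos: [0.4772, 0.031, 0.0746]
contact_force: [-0.2, -0.5, 11.2]
tcp_pos: [0.4775, 0.031, 0.0745]
contact_force: [-0.3, -0.2, 15.8]
```

```bash
for i in 1 2; do python3 -m pendant '[20,0.5,0,0,0, 20,0,0,0,0, 20,0,0,0,0]'; done
```

```text
clock: 22.92
tcp_pos: [0.4778, 0.0309, 0.0745]
orientation: [0.235, 1.556, -0.234]
contact_force: [-1.5, -1.4, 19.5]
grip_width: 0.0301
clock: 23.3
tcp_pos: [0.478, 0.0309, 0.0744]
orientation: [0.236, 1.556, -0.234]
contact_force: [-2.3, -1.9, 25.2]
grip_width: 0.03
```

Stiff stop: the force climbs to 25 N with no travel. I relieve the push, then open and check before retreating.

```bash
python3 -m pendant '[20,-1,0,0,0, 20,-0.5,0,0,0, 20,0,0,0,0, 20,0,0,0,0]'; python3 -m pendant '[36,0,0,0,0, 45,0,0,0,0, 60,0,0,0,0, 75,0,0,0,0, 75,0,0,0,0, 75,0,0,0,0]' 20
```

```text
clock: 23.8
tcp_pos: [0.4772, 0.031, 0.0746]
orientation: [0.235, 1.557, -0.234]
contact_force: [0.5, -0.5, 10.7]
grip_width: 0.0302
clock: 24.55
tcp_pos: [0.4767, 0.0311, 0.074]
orientation: [0.235, 1.558, -0.235]
contact_force: [-1.4, 0.3, 0.7]
grip_width: 0.0752
```

```bash
python3 -m pendant '[75,-10,0,0,0, 75,-20,0,0,0, 75,-25,0,0,0, 75,-25,0,0,0, 75,-25,0,0,0, 75,-25,0,0,0, 75,-25,0,0,0, 75,-15,0,0,0, 75,0,0,0,0]' && python3 -m pendant '[75,0,30,0,0, 75,0,40,0,0, 75,0,40,0,0, 75,0,40,0,0, 75,0,40,0,0, 75,0,20,0,0, 75,0,0,0,0, 75,0,0,0,0]'; python3 - <<'E'
from m import *
p,d=grab('side','s9.png');q,e=grab('top','t9.png');st()
a=cv2.resize(p[120:280,240:440],(600,480),interpolation=3);cv2.imwrite('pics/c9.png',a[:,:,::-1])
for n,dd,(u,v) in(('side',d,(328,215)),('top',e,(328,190))):
    W=world(n,dd);g=cv2.cvtColor(p if n=='side' else q,cv2.COLOR_RGB2GRAY)
    V,U=np.mgrid[:420,:560];m=(np.hypot(U-u,V-v)<30)&(W[...,2]>0.066)&(dd>0)&(W[...,2]<.14)
    P=W[m];z=np.percentile(P[:,2],[90,98]);t=P[P[:,2]>z[0]-0.003]
    s=P[P[:,2]<.11];print(n,len(P),'top z',z,'top xy',t.mean(0).round(4),'axis low/high',circ(s[s[:,2]<.085][:,:2]),circ(s[s[:,2]>.09][:,:2]))
    # neighbours' height for reference
E
```

```text
clock: 25.68
tcp_pos: [0.4773, 0.0312, 0.245]
orientation: [0.235, 1.556, -0.234]
contact_force: [0.0, -0.3, -1.0]
grip_width: 0.0751
clock: 26.68
tcp_pos: [0.5384, 0.2296, 0.2437]
orientation: [0.235, 1.558, -0.237]
contact_force: [0.3, -1.0, 0.5]
grip_width: 0.0747
26.775 [0.5385 0.2297 0.2441] [[-0.0, 0.297, 0.955], [-0.001, 0.955, -0.297], [-1.0, -0.001, 0.0]] [-0.87 -0.13  0.09] 0.0751884913478586
side 549 top z [0.12328956 0.12450708] top xy [0.4768 0.0289 0.1227] axis low/high (array([0.47789145, 0.02981165]), np.float64(0.01539116452614401)) (array([0.47753543, 0.02936448]), np.float64(0.015142017195926316))
top 249 top z [0.12615096 0.12746532] top xy [0.4771 0.0331 0.125 ] axis low/high (array([0.47757154, 0.03296434]), np.float64(0.015733551832493822)) (array([0.47762084, 0.03257624]), np.float64(0.01600188643120706))
```

View pics/c9.png

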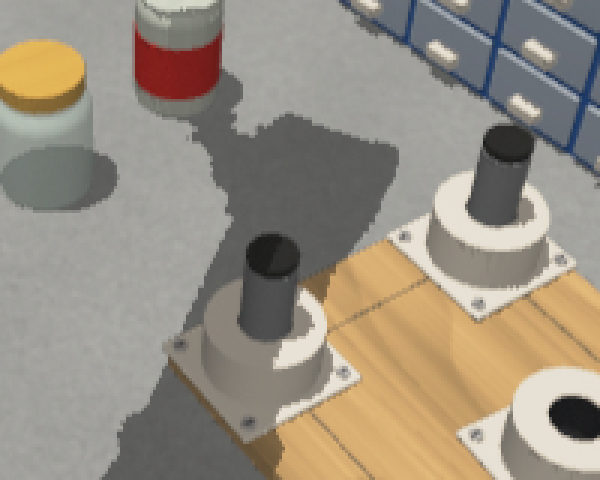

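The foot stands upright at crop (270,290), level with its neighbour at (500,175). Its top is at about 123 mm, the fully home height, and the gripper is well clear. I hand it in.

```bash
python3 -c "
from bench import r
print(r.hand_in())"
```

```text
the job is handed in; nothing more can be done
None
```

The dark grey foot is pressed into the empty corner socket and released, and the job is handed in at about 27 s of the 72 s allowed.

- **Insertion:** It entered on the first try, so no search over the flat top was needed. The ribs began to resist about 3 mm short of the bottom. Over the last 4 mm the push grew to about 7 N. Then came a hard stop, where the wrist force rose to 25 N (the most I applied) with no further travel. I eased the push off before opening.
- **Last checks:** The foot stands upright. Its top is at about 123–124 mm in the side camera, against 123 mm expected when fully home.
- **Disagreement:** The top camera read the foot's top at 125–127 mm, but it also read the socket's flat top about 1.4 mm high. The two cameras differ by about 3 mm in the foot's y position, which is near calibration error.
- **Bystanders:** I did not measure the bystanders again afterwards. The gripper kept clear of them, and those in the last picture appear unmoved.

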